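Open the locked scrap drawer through its concealed release

TASK

The precious-scrap drawer has no handle and is held by a concealed lock. Take the scriber from the tool block, feel with its tip along the floor of the slot in the drawer unit's top until it drops into the hidden release hole, and press the spring plunger in it until the drawer springs out. Put the scriber back upright in a hole of the block and pull the drawer fully open.

Things in the scene. Friction and masses are not known exactly. Their poses are not given: they have to be found in the camera images.
- scrap_unit: Grey steel drawer unit, 152 x 190 x 95 mm (x, y, z), fixed on the desk. Origin: centre of its underside on the desk; x points from the drawer front to the back, y along the front, z up. The shell reaches 70 mm before and behind the origin, the drawer front 12 mm further. On its top, 20 mm in front of the origin, a steel plate has a slot parallel to y.
- slot_centre (a point): Middle of the slot's mouth, in the unit's top (95 mm above the desk). The slot is 10 mm wide, 72 mm long along the unit's y, and 23 mm deep with straight walls.
- slot_floor (a point): Middle of the slot's flat rigid black floor, 72 mm above the desk. In it, on the slot's centre line, is the release hole, 12 mm square, its centre up to 26 mm either side of the middle: to be felt, not seen. In it the spring plunger's top is 6 mm below the floor; it gives from 2 N, needs about 6 N, travels 8 mm, frees the drawer after about 6 mm, and may then stay down.
- drawer (a joint): How far the drawer is out (m), towards -x of the unit: 0 shut and locked, 0.075 fully open. Freed, a spring throws it out about 45 mm; beyond that it slides by hand with 1 to 2 N and stays where it is left. It cannot be pulled out while locked.
- drawer_edge (a point): Middle of the top edge of the drawer front, 91 mm above the desk; moves with the drawer. The front is a plain upright panel 12 mm thick and 190 mm wide without a handle. Behind it, once out, is open space above the low tray (walls 40 mm high), so it can be hooked from behind or pinched over its top edge.
- scriber: Scriber, 152 mm long, 60 g: straight steel shank 6 mm thick and 60 mm long with a round tip, brass ferrule, dark turned wooden handle 25 mm thick (straight from 80 to 128 mm from the tip, then a 27 mm knob). Origin at the tip, z along the tool to the handle. It stands in the block's middle hole, ferrule (21 mm) on the block's top, tip 15 mm above the desk.
- scriber_tip (a point): The end of the scriber's tip.
- tool_block: Wooden tool block, 60 x 130 x 75 mm, fixed on the desk. Origin: centre of its underside; z up. In its top are three round holes 12 mm wide and 68 mm deep, in a row along its y at -43, 0 and +43 mm.
- pocket (a point): Mouth of the block's middle hole, 75 mm above the desk.
Not all that is in view belongs to the job. Leave any green look-alike of the tool_block alone.

How it is judged:
By the outcome, as a careful person would: the job done as asked, in the order asked, and still so for the second after the job is handed in, with the robot touching nothing.
It also fails if it takes over 67 s, if anything falls off the work surface, if the arm or the gripper's body presses on something with over 40 N, if the wrist force passes 120 N, or if a joint passes its speed limit or range.

ROBOT

A 6-joint arm with a two-finger parallel gripper is mounted at the origin on a cart in front of the work surface, level with it; the furniture and walls round the work are solid. World frame = base frame: x ahead of the robot, y to its left, z up, the work surface at z = 0. Lengths are in mm, angles in rad, forces in N, time in s.
With the tool pointing down it reaches from about 275 to 825 mm from the base axis. Payload 5.2 kg.
Tool frame: the origin (TCP) lies at the very end of the fingers, on their centre line; the grasp point (between the pads) lies 19 mm behind it; z points along the fingers, y is the line along which they close (so a half turn about z gives the same grasp; the last joint's range is limited). The gripper opens to 93 mm and grips with 3 to 60 N. Pads are 15 mm wide; open, the fingers measure 128 mm over their backs; the gripper's body (75 mm by 188 mm) begins 65 mm behind the grasp point.
Start: joints at [1.103, 0.259, 1.535, -0, 1.348, -0.203], TCP at [143.921, 530.84, 218.653] pointing down, gripper open.
Joint ranges: [-3.14, 3.14], [-0.91, 2.08], [0.19, 2.58], [-1.22, 4.36], [0.22, 2.71], [-3.12, 3.12]. Speed limits (rad/s): [2.57, 2.57, 3.14, 3.14, 3.14, 3.14].

INTERFACE

Orientations are given as [roll, pitch, yaw] about the fixed x, y, z axes, in that order (R = Rz(yaw) Ry(pitch) Rx(roll)).
In Python, from bench import robot gives the robot as it stands. The module is installed in compiled form; this text tells all that it offers. Calls block until the motion is done:
- robot.move_ptp(position, orientation): joint-space move of the TCP to a pose.
- robot.move_linear(position, ori=None, speed=150, f_stop=None): straight line of the TCP; ori=None keeps the orientation; speed is the mean speed in mm/s. With f_stop (N) it stops when the force on the tool has changed by that much, and returns True; else False.
- robot.move_j(angles): joint-space move.
- robot.move_gripper(opening): opening from 0.0 (shut) to 1.0 (fully open); the grip force is fixed at half the most; returns when the fingers have stopped.
- robot.sleep(seconds).
- robot.inverse_kinematics(position, orientation): joint angles nearest the present ones, or None.
- robot.get_image(name): name is "side" or "top"; returns a dict with "img" (480x640x3 uint8, blue, green, red), "fovy" (degrees; the focal length in pixels is half the picture's height over the tangent of half this angle, whatever the lens; pixels are square), "cx", "cy" (the principal point, pixels), "eye" and "orientation" of the camera in the world. Camera axes: x right, y down, z forward; pixel columns grow to the right and rows downward; lengths in mm; the calibration is good to about 2 mm. A picture is of the moment at which its call begins. There is no depth.
A pose or a line that the arm cannot do raises robot.MotionError and nothing moves.
- robot.hand_in(): hands the job in; it is judged then, once.
Readings, each from a call of its own:
- robot.current_t(): time.
- robot.current_qpos(): joint angles.
- robot.current_joint_vel(): joint speeds.
- robot.current_joint_efforts(): joint torques, N m.
- robot.current_tcp_pos(): TCP position.
- robot.current_eef_rot(): TCP orientation.
- robot.current_contact_force(): force on the tool from outside, world axes, zero at the start.
- robot.current_ft_torque(): the same for the moment, N m.
- robot.current_gripper_width(): opening from 0.0 (shut) to 1.0 (fully open).
- robot.current_finger_force(): force on a finger pad.
Only numpy, scipy, OpenCV 4.12 (cv2) and the standard library are available. Lean on these libraries where they do the work, as an engineer would, in place of code of your own. Each camera call takes 0.05 s, during which the arm holds its last target. There are 200 camera calls.

## Working session

There is one attempt and no reset: what is moved stays moved. The work goes in short steps, each a Python script; the robot and the scene stay as the last script left them, time stands still between calls to the robot, and variables do not carry over. Pictures are saved under pics/ and viewed, at most 10 in all, crops included, and the job is handed in when it is done.

```bash
mkdir -p pics; ls; python3 - <<'E'
from bench import robot
import cv2
for n in("side","top"):
    d=robot.get_image(n); cv2.imwrite(f"pics/{n}0.png",d["img"]); print(n,{k:v for k,v in d.items() if k!="img"})
print(robot.current_t(),robot.current_eef_rot())
E
```

```text
pics
side {'fovy': 45.09892469523472, 'cx': 322.2218600790144, 'cy': 241.5060429236965, 'eye': array([253.01761559, 786.62240477, 489.65007362]), 'orientation': array([-1.98174224,  0.0278406 , -2.8336907 ])}
top {'fovy': 46.972239645295616, 'cx': 322.36696971643147, 'cy': 234.93408275190205, 'eye': array([ 342.13157172,  -82.07204201, 1136.62308814]), 'orientation': array([-2.9731096 , -0.00652934, -1.55670817])}
0.1 [-3.14005063e+00 -3.13404780e-04  2.87677035e+00]
```

View pics/side0.png

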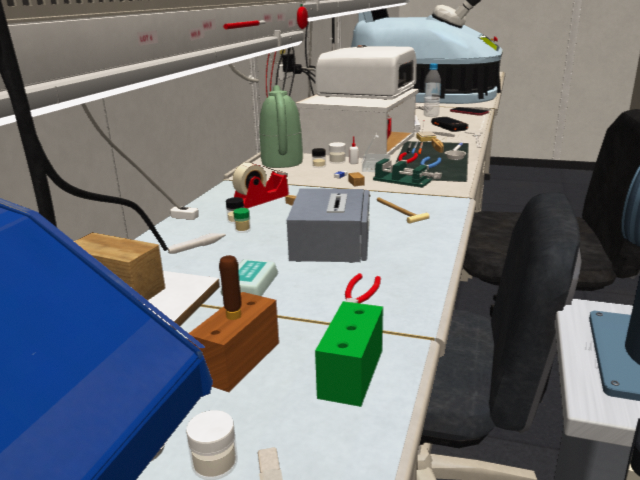

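View pics/top0.png

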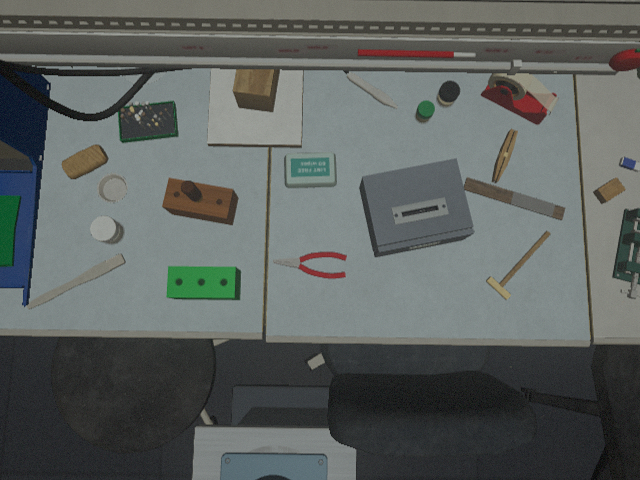

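The side view shows two candidates for the block. The wooden one, with the scriber in its middle hole, is at about (240,340) in side and (200,200) in top. The green look-alike is at (350,350) in side and (203,282) in top. The brown wooden one fits because it holds the scriber. The unit is at (328,225) in side and (416,207) in top. I'll confirm all of this in one enlarged crop.

```bash
cat >h.py <<'E'
import numpy as np,cv2
from scipy.spatial.transform import Rotation as R
from scipy.optimize import least_squares
from bench import robot
def cam(d):
    f=240/np.tan(np.radians(d["fovy"]/2)); return f,d["cx"],d["cy"],np.array(d["eye"]),R.from_euler("xyz",d["orientation"]).as_matrix()
def proj(c,p):
    f,cx,cy,e,M=c; q=(np.atleast_2d(p)-e)@M; return np.c_[f*q[:,0]/q[:,2]+cx,f*q[:,1]/q[:,2]+cy]
def ray(c,uv):
    f,cx,cy,e,M=c; return e,M@np.array([(uv[0]-cx)/f,(uv[1]-cy)/f,1])
def atz(c,uv,z):
    e,d=ray(c,uv); return e+d*(z-e[2])/d[2]
def tri(c1,u1,c2,u2):
    r=least_squares(lambda p:np.r_[proj(c1,p)[0]-u1,proj(c2,p)[0]-u2],[400,0,80]); return r.x,np.abs(r.fun).max()
E
python3 - <<'E'
from h import *
S=cv2.imread("pics/side0.png");T=cv2.imread("pics/top0.png")
def crop(I,x,y,w,h,s):return cv2.resize(I[y:y+h,x:x+w],None,fx=s,fy=s,interpolation=cv2.INTER_CUBIC)
# each tile 400x300
a=crop(T,158,165,100,75,4);b=crop(T,355,155,133,100,3);b=b[:300,:399];b=cv2.copyMakeBorder(b,0,0,0,1,0)
c=crop(S,195,250,100,75,4);d=crop(S,280,185,100,75,4)
cv2.imwrite("pics/c1.png",np.vstack([np.hstack([a,b]),np.hstack([c,d])]))
cs=cam(robot.get_image("side"));ct=cam(robot.get_image("top"))
print("base,tcp in top",proj(ct,[[0,0,0],[144,531,218]]))
E
```

```text
base,tcp in top [[273.35719279 508.61626828]
 [-72.44434614 450.92019326]]
```

View pics/c1.png

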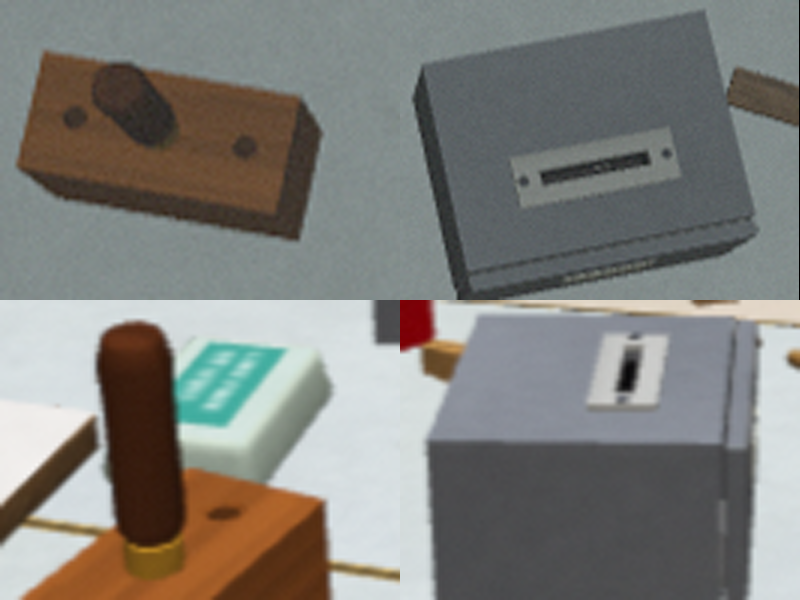

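```bash
python3 - <<'E'
from h import *
np.set_printoptions(precision=1,suppress=True)
cs=cam(robot.get_image("side"));ct=cam(robot.get_image("top"))
h1=tri(ct,(219.1,201.6),cs,(251.2,303));h2=tri(ct,(176.6,194.1),cs,(215,332))
print("holes",h1,h2,"mid",(h1[0]+h2[0])/2)
s1=tri(ct,(396.3,215.3),cs,(335.5,210));s2=tri(ct,(444,206.3),cs,(338.7,194.3))
print("screws",s1,s2,(s1[0]+s2[0])/2)
for u in[(176.6,194.1),(219.1,201.6)]:print(atz(ct,u,75))
print("corners",[atz(ct,(158+x/4,165+y/4),75)[:2] for x,y in[(44,52),(300,97),(277,213),(19,165)]])
for u in[(251.2,303),(215,332)]:print("side",atz(cs,u,75))
print("slot z95",[atz(ct,u,95)[:2] for u in[(396.3,215.3),(444,206.3),(401.7,214),(438.7,208)]])
print("side",[atz(cs,u,95)[:2] for u in[(335.5,210),(338.7,194.3)]])
print("unit corners",[atz(ct,u,95)[:2] for u in[(362.7,177),(456.7,158.7),(473.3,227)]])
e=atz(cs,(233,317),76);k=atz(cs,(228.2,258.5),167);print("ferrule side",e,"knob side",k,"knob top",atz(ct,(158+118/4,165+86/4),165))
print(tri(ct,(158+118/4,165+86/4),cs,(228.2,258.5)))
E
```

```text
holes (array([586.7, 118. ,  73. ]), np.float64(0.017992132506719827)) (array([601.4, 202.8,  72.9]), np.float64(0.39754926026907356)) mid [594.  160.4  73. ]
screws (array([ 560.1, -228.4,   94.2]), np.float64(0.006778235062256499)) (array([ 579.8, -320.8,   94. ]), np.float64(0.2611788347963966)) [ 569.9 -274.6   94.1]
[600.1 202.   75. ]
[586.2 117.6  75. ]
corners [array([632.6, 218.9]), array([611.6,  91.4]), array([553.1, 100.2]), array([575.1, 227.7])]
side [585.1 121.3  75. ]
side [600.1 205.7  75. ]
slot z95 [array([ 559.9, -228.2]), array([ 579.1, -320.7]), array([ 562.6, -238.7]), array([ 575.6, -310.3])]
side [array([ 559.5, -226.3]), array([ 579.6, -318.2])]
unit corners [array([ 635.1, -163.4]), array([ 675.1, -347.8]), array([ 539.3, -376.1])]
ferrule side [592.8 165.6  76. ] knob side [590.1 167.3 167. ] knob top [592.6 159.  165. ]
(array([593.8, 159.8, 163. ]), np.float64(0.3427588128311072))
```

Confirmed: the wooden block holds the scriber, and its holes triangulate 86 mm apart at z≈73. Its middle hole is at about (593.5,160). The slot centre is at about (569.8,-274.5), z≈94, with the unit's yaw about 0.21. I'll pick up the scriber now.

```bash
cat >>h.py <<'E'
YAW=0.21; ORI=[np.pi,0,YAW]; UX=np.array([np.cos(YAW),np.sin(YAW),0]); UY=np.array([-np.sin(YAW),np.cos(YAW),0])
SLOT=np.array([569.7,-274.5,0]); HOLE=np.array([593.5,160.2,0])
E
python3 - <<'E'
from h import *
Z=np.array([0,0,1.])
robot.move_ptp([330,260,270],ORI)
robot.move_ptp(HOLE+210*Z,ORI)
robot.move_linear(HOLE+103*Z,speed=120,f_stop=8)
print(robot.current_tcp_pos(),robot.current_t())
robot.move_gripper(0.0)
print(robot.current_gripper_width()*93,robot.current_finger_force(),robot.current_contact_force())
robot.move_linear(HOLE+220*Z,speed=120)
robot.move_ptp(SLOT+220*Z,ORI)
robot.move_linear(SLOT+(88+107)*Z,speed=100)
print(robot.current_tcp_pos(),robot.current_t(),robot.current_gripper_width()*93,robot.current_contact_force())
def crop(I,x,y,w,h,s):return cv2.resize(I[y:y+h,x:x+w],None,fx=s,fy=s,interpolation=cv2.INTER_CUBIC)
T=robot.get_image("top")["img"];S=robot.get_image("side")["img"]
cv2.imwrite("pics/t1.png",T);cv2.imwrite("pics/s1.png",S)
cv2.imwrite("pics/c2.png",np.hstack([crop(S,305,130,80,100,5)]+[crop(T,370,160,80,100,5)]))
E
```

```text
[594.08579297 160.37942254 103.94825534] 4.1667
25.27379175849355 29.999918220564723 [ 0.28969641  0.77656486 -0.46866798]
[ 569.75045601 -273.52628469  194.56261337] 8.3667 24.691117655941504 [ 0.39376967  0.2942922  -1.18164047]
```

View pics/c2.png

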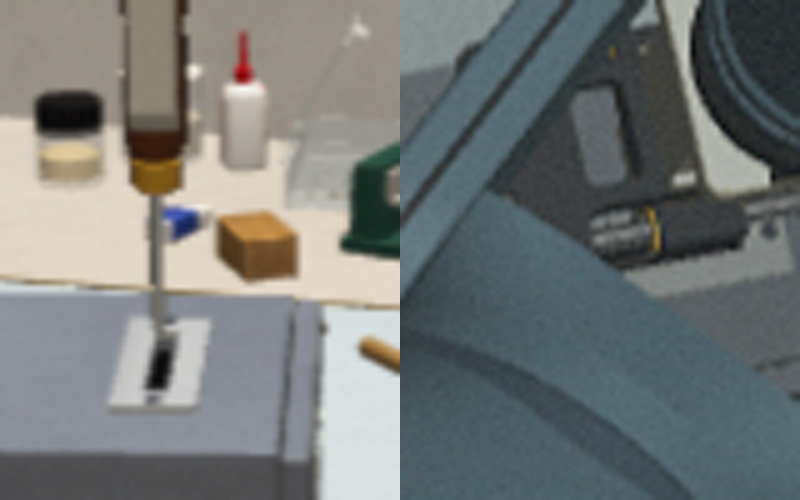

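The side crop shows the scriber hanging straight, with its tip at side px (336.8,197). It is just above the slot, whose visible black mouth is centred at about (337,203). The arm hides the slot in the top view. I'll check the cross-slot offset numerically.

```bash
python3 - <<'E'
from h import *
np.set_printoptions(precision=1,suppress=True)
cs=cam(robot.get_image("side"))
t=robot.current_tcp_pos();tip=np.array([t[0],t[1],t[2]-88.9])
print("expected tip px",proj(cs,tip),"slot ctr px",proj(cs,SLOT+[0,0,95]),"slot ends",proj(cs,[SLOT+[0,0,95]+36*UY,SLOT+[0,0,95]-36*UY]))
for d in(-2,2): print(d,proj(cs,tip+d*UX))
I=cv2.imread("pics/s1.png")
print("tip rows, grey profile");
for r in range(186,214,2): print(r,cv2.cvtColor(I,cv2.COLOR_BGR2GRAY)[r,326:350])
E
```

```text
expected tip px [[337.  195.9]] slot ctr px [[337.4 201.5]] slot ends [[336.  207.7]
 [338.7 195.7]]
-2 [[338.  195.9]]
2 [[336.1 195.9]]
tip rows, grey profile
186 [209 211 211 210 209 209 210 209 181  97 111 157 211 216 216 216 216 215
 216 216 215 215 215 215]
188 [189 190 191 190 188 181 171 148 140 120 110 111 116 123 124 129 137 143
 147 152 162 168 176 189]
190 [142 143 142 142 143 141 142 140 131 108 109 115 126 139 138 142 140 140
 138 137 137 137 137 137]
192 [141 141 142 142 143 145 146 145 134 108 109 113 124 136 138 141 140 139
 140 138 138 138 137 136]
194 [141 141 141 143 157 184 193 195 185 152 112 106 101 119 165 195 197 197
 197 196 183 148 137 137]
196 [141 141 141 147 171 193 197 198 197 177 123 113 139 147 162 191 202 203
 203 200 182 139 137 136]
198 [142 144 144 160 185 194 197 200 199 173  97  80  81  95 148 199 203 204
 204 198 171 140 137 138]
200 [142 144 150 172 194 197 200 200 185 126  57  34  40  91 166 201 204 204
 204 187 147 138 139 140]
202 [142 145 159 186 196 198 200 200 171  78  22  12  33 114 194 204 205 204
 202 184 139 138 140 138]
204 [143 149 171 194 198 200 201 192 146  56  16  15  50 129 198 205 205 204
 193 159 141 139 140 139]
206 [145 160 187 196 200 201 200 176  95  30  14  26  92 172 202 206 206 205
 188 147 140 139 139 141]
208 [151 173 195 198 199 203 201 189 158 143 146 153 174 200 203 204 204 196
 169 138 140 140 141 142]
210 [160 187 191 195 197 198 197 180 127 115 139 170 194 198 198 199 199 188
 159 145 144 145 142 141]
212 [139 128 127 127 127 130 131 128 127 129 128 128 128 129 128 130 128 133
 139 144 144 144 143 144]
```

```bash
python3 - <<'E'
from h import *
np.set_printoptions(precision=1,suppress=True)
Z=np.array([0,0,1.]);C=SLOT-0.5*UX
P=lambda s,z:C+s*UY+z*Z
robot.move_linear(P(-27.5,195),speed=80)
hit=robot.move_linear(P(-27.5,157),speed=40,f_stop=3)
t=robot.current_tcp_pos();print(hit,t,robot.current_contact_force(),robot.current_t())
if not(hit and 158<t[2]<164): raise SystemExit
fl=t[2]
for s in np.arange(-22.5,28,5):
    robot.move_linear(P(s-5,fl+1.5),speed=40); robot.move_linear(P(s,fl+1.5),speed=40)
    f0=robot.current_contact_force()
    hit=robot.move_linear(P(s,fl-4),speed=25,f_stop=2.5); t=robot.current_tcp_pos()
    print(s,hit,t[2]-fl,robot.current_contact_force()-f0,robot.current_t())
    if t[2]<fl-2.5: break
E
```

```text
True [ 574.8 -301.3  159.3] [0.2 0.4 3.8] 9.8333
-22.5 True -0.08316208292580995 [-0.6  0.4  6.2] 10.5667
-17.5 True -0.28107597827673203 [-0.2  0.4  4.6] 11.3
-12.5 False -4.406234121027552 [-0.7  0.2 -0.4] 12.1917
```

The tip dropped into the hole at s≈-12.5. I'll centre it a little and press.

```bash
python3 - <<'E'
from h import *
np.set_printoptions(precision=1,suppress=True)
Z=np.array([0,0,1.]);C=SLOT-0.5*UX
P=lambda s,z:C+s*UY+z*Z
fl=159.2
print(robot.move_linear(P(-11.3,fl-4.4),speed=15,f_stop=2),robot.current_contact_force())
for d in (7,9,11,12,13,13.8):
    h=robot.move_linear(P(-11.3,fl-d),speed=20,f_stop=20)
    print(d,h,robot.current_tcp_pos()[2]-fl,robot.current_contact_force())
    if h:break
robot.sleep(.3)
print(robot.current_gripper_width()*93,robot.current_t())
cv2.imwrite("pics/s2.png",robot.get_image("side")["img"])
I=cv2.imread("pics/s2.png")[130:290,270:430];cv2.imwrite("pics/c3.png",cv2.resize(I,None,fx=3,fy=3,interpolation=cv2.INTER_CUBIC))
E
```

```text
False [-0.1  0.1 -0.8]
7 False -6.502697824742 [ 0.2 -0.4  1.6]
9 False -8.441637286482575 [-0.4 -1.1  5. ]
11 False -10.585596351720852 [0.4 0.6 4.2]
12 False -12.030003539119235 [ 0.  -0.6  2.9]
13 False -13.134701690506034 [0.2 0.2 3.8]
13.8 False -13.795816580408996 [-0.4 -0.4  4.1]
25.878608290957235 14.275
```

View pics/c3.png

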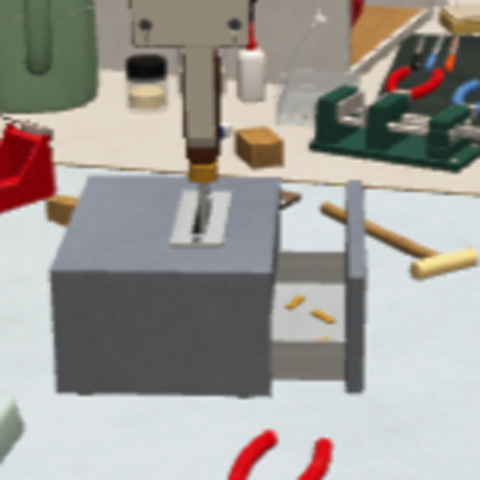

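The drawer has sprung out (front at crop (355,285)), about 45 mm clear of the shell, with the scriber still straight. I'll withdraw and go back over the block.

```bash
python3 - <<'E'
from h import *
np.set_printoptions(precision=1,suppress=True)
Z=np.array([0,0,1.]);C=SLOT-0.5*UX
P=lambda s,z:C+s*UY+z*Z
robot.move_linear(P(-11.3,225),speed=90)
H=np.array([594.0,160.3,0])
robot.move_ptp(H+220*Z,ORI)
robot.move_linear(H+172*Z,speed=100)
robot.sleep(.2)
print(robot.current_tcp_pos(),robot.current_t(),robot.current_gripper_width()*93)
d=robot.get_image("side");cv2.imwrite("pics/s3.png",d["img"])
t=robot.current_tcp_pos();c=cam(d);print("tip exp",proj(c,[t[0],t[1],t[2]-88.9]),"hole exp",proj(c,[593.5,160,75]))
I=d["img"][220:370,180:330];cv2.imwrite("pics/c4.png",cv2.resize(I,None,fx=4,fy=4,interpolation=cv2.INTER_CUBIC))
E
```

```text
[594.6 160.3 172.9] 17.8333 25.487321134566088
tip exp [[233.1 310. ]] hole exp [[234.4 315.5]]
```

View pics/c4.png

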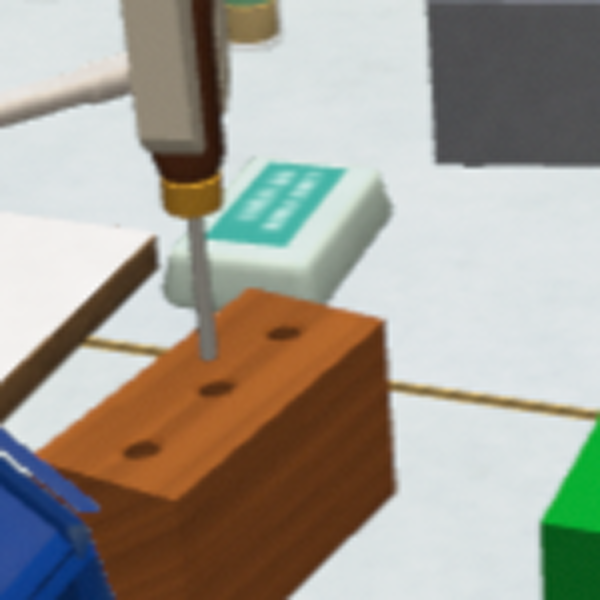

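The tip is at side px (232.2,309.4) and the hole mouth at (234.2,317.1). I'll compute the offset between them, both from this camera, then correct and insert.

```bash
python3 - <<'E'
from h import *
np.set_printoptions(precision=1,suppress=True)
c=cam(robot.get_image("side"))
h=atz(c,(234.2,317.1),75)
for z in(84,85.7): t=atz(c,(232.2,309.4),z); print(z,t,"tip-hole",t-h)
E
```

```text
84 [596.4 159.2  84. ] tip-hole [ 4.5 -4.7  9. ]
85.7 [594.9 161.8  85.7] tip-hole [ 3.  -2.1 10.7]
```

```bash
python3 - <<'E'
from h import *
np.set_printoptions(precision=1,suppress=True)
H=np.array([592.9,161.2,0]);Z=np.array([0,0,1.])
robot.move_linear(H+172*Z,speed=40)
f0=robot.current_contact_force()
h=robot.move_linear(H+150*Z,speed=40,f_stop=3)
print(h,robot.current_tcp_pos(),robot.current_contact_force()-f0)
if not h:
    h=robot.move_linear(H+101*Z,speed=40,f_stop=4)
    print(h,robot.current_tcp_pos(),robot.current_contact_force()-f0,robot.current_ft_torque())
print(robot.current_t())
E
```

```text
False [592.9 161.2 149.9] [ 0.6 -0.4 -0.3]
True [592.7 161.2 102.9] [-0.8 -0.2  5. ] [0.  0.2 0. ]
19.9667
```

```bash
python3 - <<'E'
from h import *
np.set_printoptions(precision=1,suppress=True)
Z=np.array([0,0,1.])
t=robot.current_tcp_pos(); 
robot.move_gripper(0.7); robot.sleep(.2)
robot.move_linear([t[0],t[1],235],speed=120)
D=lambda x,z:SLOT+x*UX+z*Z
robot.move_ptp(D(-72,200),ORI); robot.move_gripper(0.0)
h=robot.move_linear(D(-72,62),speed=80,f_stop=6); print("down",h,robot.current_tcp_pos())
if h: raise SystemExit
h=robot.move_linear(D(-132,62),speed=40,f_stop=9)
p=np.array(robot.current_tcp_pos());print("pull",h,p,(p-SLOT)@UX,robot.current_contact_force(),robot.current_t())
d=robot.get_image("side");cv2.imwrite("pics/s4.png",d["img"])
cv2.imwrite("pics/c5.png",cv2.resize(d["img"][140:390,180:430],None,fx=2.4,fy=2.4,interpolation=cv2.INTER_CUBIC))
E
```

```text
down False [ 499.5 -289.7   62.5]
pull True [ 456.8 -298.5   61.9] -115.45004310627353 [1.8 1.1 1.3] 27.95
```

View pics/c5.png

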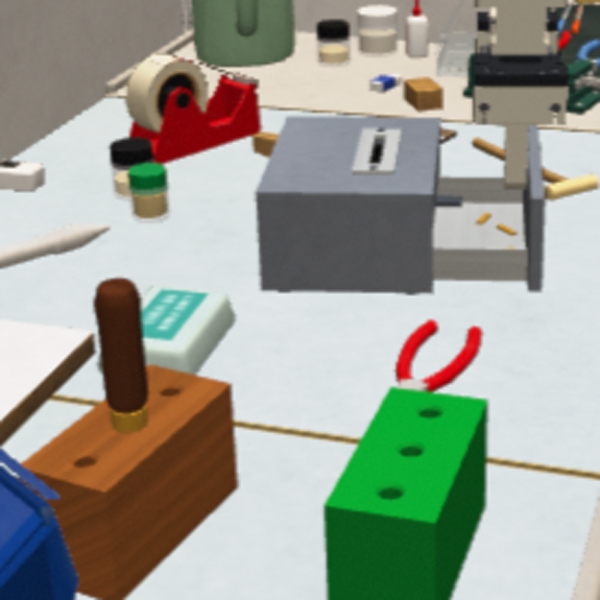

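The scriber stands upright in the middle hole (crop (125,350)) and the drawer is far out (front at (535,210)). I'll pull again slowly to confirm it is against its end stop.

```bash
python3 - <<'E'
from h import *
np.set_printoptions(precision=2,suppress=True)
D=lambda x,z:SLOT+x*UX+np.array([0,0,z])
h=robot.move_linear(D(-128,62),speed=15,f_stop=12)
p=np.array(robot.current_tcp_pos());print("pull",h,(p-SLOT)@UX,robot.current_contact_force())
robot.sleep(.3);p=np.array(robot.current_tcp_pos());print((p-SLOT)@UX,robot.current_contact_force(),robot.current_t())
E
```

```text
pull True -115.30749841823447 [0.56 0.58 0.6 ]
-115.33391422406879 [-0.6  -0.53  0.3 ] 28.6917
```

```bash
python3 - <<'E'
from h import *
D=lambda x,z:SLOT+x*UX+np.array([0,0,z])
robot.move_linear(D(-108,62),speed=40); robot.move_linear(D(-108,230),speed=120)
robot.move_ptp([330,60,280],ORI); robot.sleep(.2)
d=robot.get_image("top");c=cam(d);print(robot.current_t())
I=d["img"][140:290,345:495];cv2.imwrite("pics/c6.png",cv2.resize(I,None,fx=4,fy=4,interpolation=cv2.INTER_CUBIC))
for o in(45,65,70,75): print(o,[((proj(c,D(-62-o+k,91)+y*UY)[0]-[345,140])*4).round(0) for k in (0,12) for y in(-95,95)])
E
```

```text
32.25
45 [array([543., 462.]), array([155., 539.]), array([537., 437.]), array([149., 514.])]
65 [array([553., 503.]), array([164., 580.]), array([547., 478.]), array([158., 555.])]
70 [array([556., 513.]), array([166., 591.]), array([550., 488.]), array([161., 566.])]
75 [array([558., 523.]), array([168., 601.]), array([552., 499.]), array([163., 576.])]
```

View pics/c6.png

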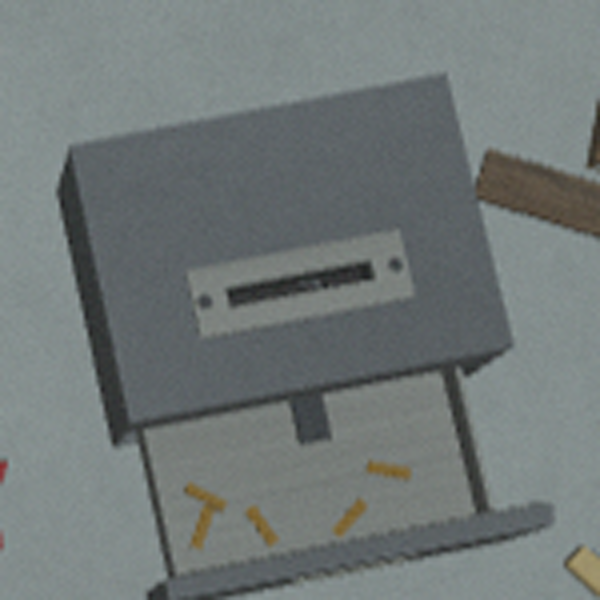

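The top view shows the drawer front's inner corner at crop (551,502), which matches the projection for 75 mm out, (552,499). The drawer is fully open and the robot is clear.

```bash
python3 -c "
from bench import robot
print(robot.hand_in())"
```

```text
the job is handed in; nothing more can be done
None
```

The job is handed in: the drawer was released with the scriber and pulled fully open, and the scriber is back upright in the block's middle hole, at about 32 s of the 67 s allowed.

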